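# Nest the sample cups in the wire rack and lock the retainer

## Task

The three white sample cups in the wire rack have come apart: shove them back into one nested sleeve that lies in the rack with its mouth up against the end plate. Slide the middle cup over the far one, tip the standing cup down towards them and slide it over both until all are fully home, then turn the retainer's knob until it clicks shut, with its bar across the rack behind the sleeve. Leave the other things on the bench where they are.

Things in the scene. Friction and masses are not known exactly. Their poses are not given: they have to be found in the camera images.
- rack: Low stainless wire rack, 360 mm long, fixed. Origin on the bench under its middle. Its y axis runs along its centre line: end plate (106 mm wide, top 80 mm high, leaning in by 0.17 rad, square to the lying cups; inner face at y = -175 mm at a height of 50 mm), open end at y = +185 mm. Side rails: 6 mm rods at x = -47 and +47 mm, tops 39 mm high. The retainer stands at its +x side.
- rack_stop (a point): Point on the inner face of the end plate, on the rack's centre line, 50 mm above the bench; axes as the rack's.
- rack_mouth (a point): Open end of the rack: point on the centre line, level with the tops of the two floor rods, 18 mm above the bench. The rods are 8 mm thick, at x = -12 and +12 mm, and run the whole length; polished, cups slide easily along them.
- latch (a joint): Angle of the retainer's knob and bar, rad: 0 open, 1.5 clicked shut; grows counter-clockwise seen from above. Starts at 0. A spring works over centre on it: let go below 0.9 it springs back open to 0 (0.15 N m at most to turn, at 0.5); past 1.05 it snaps by itself to 1.5, against its stop, and stays.
- latch_grip (a point): Grip point of the retainer's knob, on its upright axis, 79 mm above the bench at x = +70, y = -3 mm of the rack. Black wing grip 50 mm long, 14 mm thick, 65 to 93 mm above the bench, over a disc of 17 mm radius; in line with the bar: at joint value q its length points 0.07 + q counter-clockwise from the rack's y axis.
- latch_bar_tip (a point): Free end of the retaining bar, a steel rod 8 mm thick that reaches 112 mm from the knob's axis, 47 mm above the bench. Open, it points along the rack's +y outside the side rail; shut, it lies across the rack at y = -3 mm.
- cup_far: White tapered cup lying nearest the end plate, mouth to the plate. All three are alike: 85 mm tall, foot 49 mm across (rounded, flat face 36 mm), mouth 74 mm, wall 2.5 mm, inside floor 26 mm above the underside, about 60 g. Origin: centre of the foot's underside; z axis from foot to mouth. Lying, the axis slopes up 0.17 rad to the mouth, origin 39 mm above the bench.
- cup_mid: The same cup, lying in the middle of the rack, mouth towards the far cup, its foot towards the standing cup. Origin at the centre of the foot's underside; its own z axis runs from the foot to the mouth.
- cup_up: The same cup, standing upright on the floor rods near the rack's open end, rim 103 mm above the bench. Origin at the centre of the foot's underside; its own z axis runs from the foot to the mouth. Pushed near its rim it tips over its foot instead of sliding. Tipped towards the end plate, it lies with its mouth towards the other cups.
- cup_far_rim (a point): Centre of the far cup's mouth (85 mm along its axis). It lies on the end plate when the rim is home.
- cup_mid_floor (a point): Centre of the middle cup's inside floor (26 mm along its axis): the far cup's foot must come to it. Fully nested, the feet are 26 mm apart; a push of 3 to 8 N on the foot slides one cup over another.
- cup_up_floor (a point): Centre of the standing cup's inside floor (26 mm along its axis): the middle cup's foot must come to it.
- cup_up_rim (a point): Centre of the standing cup's mouth (85 mm along its axis).
- spare_sleeve: Bystander: upright stack of three more such cups, 137 mm tall, 74 mm wide, standing beyond the rack. Origin under its middle.
- amber_jar: Bystander: amber jar, 68 mm wide, 115 mm tall, beyond the rack. Origin under its middle.
- white_jar: Bystander: small white jar, 48 mm wide, 75 mm tall, on the robot's side of the rack near its open end. Origin under its middle.
- lab_spatula: Bystander: steel spatula 190 mm long lying on the robot's side of the rack, 8 mm high. Origin at its middle.
- tip_box: Bystander: box of pipette tips, 87 x 124 x 67 mm, to the robot's right. Origin under its middle.
- wash_bottle: Bystander: white wash bottle, 66 mm wide, 200 mm tall, to the left. Origin under its middle.
- petri_dishes: Bystander: pile of dishes, 90 mm wide, 48 mm tall, to the left. Origin under its middle.
Not all that is in view belongs to the job. Leave any purple look-alike of the cup_mid alone.

How it is judged:
By the outcome, as a careful person would: the job done as asked, in the order asked, and still so for the second after the job is handed in, with the robot touching nothing.
It also fails if it takes over 61 s, if anything falls off the work surface, if the arm or the gripper's body presses on something with over 40 N, if the wrist force passes 120 N, or if a joint passes its speed limit or range.

## Robot

A 6-joint arm with a two-finger parallel gripper is mounted at the origin on the work surface. World frame = base frame: x ahead of the robot, y to its left, z up, the work surface at z = 0. Lengths are in m, angles in rad, forces in N, time in s.
With the tool pointing down it reaches from about 0.15 to 0.775 m from the base axis. Payload 6.1 kg.
Tool frame: the origin (TCP) lies at the very end of the fingers, on their centre line; the grasp point (between the pads) lies 19 mm behind it; z points along the fingers, x is the direction in which the jaws open and shut, and the axes are right-handed (so a half turn about z gives the same grasp; the last joint's range is limited). The gripper opens to 85 mm and grips with 20 to 120 N. Pads are 22 mm wide; open, the fingers measure 114 mm over their backs; the gripper's body (76 mm by 85 mm) begins 54 mm behind the grasp point. The pads swing forward as they close: fully open they stand 13 mm farther back than shut.
Start: joints at [1.215, 0.126, -0.04, 1.405, 0, 1.571], TCP at [0.183, 0.492, 0.231] pointing down, gripper open.
Joint ranges: [-2.72, 2.72], [-0.95, 1.95], [-1.27, 1.35], [-1.78, 2.02], [-1.46, 1.47], [-3.14, 3.14]. Speed limits (rad/s): [2.39, 2.39, 3.01, 3.14, 3.14, 3.14].

## Interface

Orientations are given as [roll, pitch, yaw] about the fixed x, y, z axes, in that order (R = Rz(yaw) Ry(pitch) Rx(roll)).
In Python, from cell import r, camera, calibration, ticket gives the robot as it stands.
- The arm moves only by the tool carry_out, never from a script. Its argument "deltas" is a list of rows, each a list of 4 numbers: the shift along the tool's x, y, z in cm, then the turn about the tool's z in rad. In form: [[dx, dy, dz, roll], ...]. A call has 1 to 12 rows; each row shifts and turns the pose as measured when the row begins, along the tool's axes as they then stand; what a row does not reach is not made up. A row lasts 1/12 s, in which the tool goes at most 41.7 mm and 7.16 degrees, less where a joint would pass 70% of its speed; a pose out of reach is approached as far as the arm can. A call with a gripper value outside its range is refused whole. "gripper" is the closure, from -1 (fully open) to 1 (shut), set as the call begins (left out, the last holds). The fingers move at their own pace and stop on an object; "newtons" is the grip in N (left out, the last holds). Time passes only in rows, so rows that do not move let the fingers close. It gives the time, the measured TCP pose, the force and the opening at its end, in the units of the state.
- r.sense(): the state, without advancing time (a new reading comes with each control period).
- camera(name): name is "scene" or "top" or "wrist"; returns the picture (400x640x3 uint8, red, green, blue); there is no depth.
- calibration(name): a dict with "fx", "fy", "cx", "cy" (pixels), "rvec" (rotation vector, rad) and "tvec" (3), from world to camera coordinates, as OpenCV has them; the wrist camera has in their place "mount" (4x4, takes a point from camera to tool coordinates, whose origin is the TCP and whose axes are the tool frame's). Camera axes: x right, y down, z forward; pixel columns grow to the right and rows downward; lengths in m; the calibration is good to about 2 mm. A picture is of the moment at which its call begins: read the wrist's pose just before it. calibration takes no time and is no camera call.
- ticket.close_job(): hands the job in, once; it reports no verdict.
The state is a dict: "clock": time; "joints": joint angles; "dq": joint speeds; "joint_efforts": joint torques, N m; "tcp_pos": TCP position; "orientation": TCP orientation; "force": force on the tool from outside, world axes, zero at the start; "moment": the same for the moment, N m; "grip_width": finger opening in m.
Only numpy, scipy, OpenCV 4.12 (cv2) and the standard library are available. Lean on these libraries where they do the work, as an engineer would, in place of code of your own. Each camera call takes 0.05 s, during which the arm holds its last target. There are 200 camera calls.

## Working session

There is one attempt and no reset: what is moved stays moved. The work goes in short steps, Python scripts to look and compute and a tool call to move; the robot and the scene stay as the last step left them, time stands still between calls to the robot, and variables do not carry over. Pictures are saved under pics/ and viewed, about 8 in all and at most 12, crops included, and the job is handed in when it is done.

Besides the shell and the picture viewer there is one more tool, called after ">>>" as name([rows], argument=value, ...), one row to a line, values as JSON. carry_out: Moves the arm, as the interface text tells. Its arguments: {"type":"object","properties":{"deltas":{"type":"array"},"gripper":{"type":"number"},"newtons":{"type":"number"}},"required":["deltas"]}

```bash
mkdir -p pics; ls
python3 - <<'E'
from cell import r,camera,calibration
import cv2
print(r.sense())
for n in("scene","top"):
    cv2.imwrite(f"pics/{n}0.png",camera(n)[:,:,::-1]); print(n,calibration(n))
print(calibration("wrist"))
E
```

```text
pics
{'clock': 0.0, 'joints': array([ 1.21500838e+00,  1.26403315e-01, -4.06072160e-02,  1.40542403e+00,
        3.66417731e-06,  1.57077472e+00]), 'dq': array([ 0.00162846, -0.0003998 ,  0.00113771,  0.00127186,  0.0008389 ,
        0.00016395]), 'joint_efforts': array([-1.13165352e-03, -4.35914361e+01,  3.52923810e+01,  1.73941744e-02,
        8.84227211e-05,  4.16925843e-06]), 'tcp_pos': array([0.18272669, 0.49173048, 0.23051662]), 'orientation': array([-3.14158895e+00,  1.63823875e-03,  1.21502998e+00]), 'force': array([-0.50185702,  0.42485255, -0.227511  ]), 'moment': array([0.02538979, 0.04167663, 0.01174203]), 'grip_width': 0.08530963781348504}
scene {'fx': 482.8715149948841, 'fy': 482.8715149948841, 'cx': 322.0982197583269, 'cy': 191.81018748815669, 'rvec': array([ 2.40597795,  0.94500241, -0.26563552]), 'tvec': array([-0.42350917, -0.24831269,  1.60985456])}
top {'fx': 447.69925259027576, 'fy': 447.69925259027576, 'cx': 318.14964307776114, 'cy': 198.9187434081511, 'rvec': array([ 2.15069568, -2.14285878,  0.20655671]), 'tvec': array([-0.00271124,  0.56928893,  1.2181384 ])}
{'fx': 330.7897359871224, 'fy': 330.7897359871224, 'cx': 323.45746368491024, 'cy': 200.67442738473684, 'mount': array([[ 9.99999778e-01,  2.16868735e-04, -6.30652232e-04,
         5.96630380e-04],
       [-2.70523499e-06,  9.46960111e-01,  3.21351130e-01,
        -8.34552851e-02],
       [ 6.66893521e-04, -3.21351056e-01,  9.46959901e-01,
        -1.43633151e-01],
       [ 0.00000000e+00,  0.00000000e+00,  0.00000000e+00,
         1.00000000e+00]])}
```

View pics/top0.png

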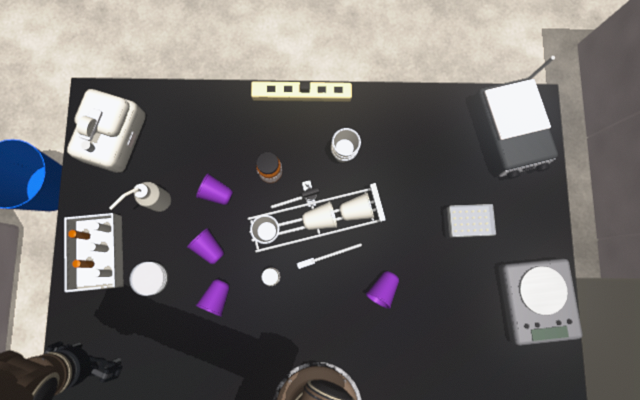

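View pics/scene0.png

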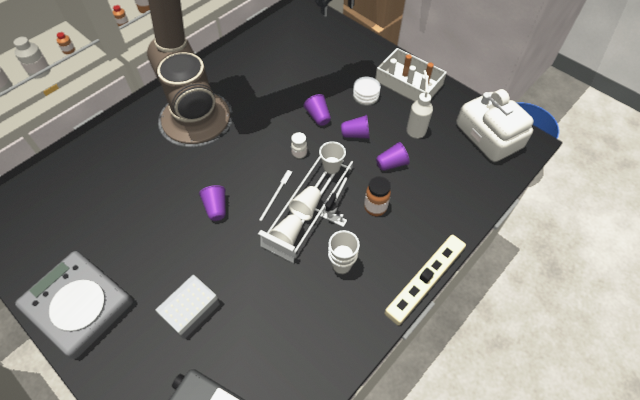

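Top view shows the end plate at (378,202) and the open end at (250,232). The candidates for the cups are: standing white cup (265,229), middle white (320,217), far white (356,208), spare white stack (346,145), and purple look-alikes at (214,190), (206,246), (213,298) and (383,290). I choose the three white cups in the rack. Next, one close crop to check.

```bash
cat > h.py <<'E'
import numpy as np, cv2
from scipy.spatial.transform import Rotation as R
from cell import r,camera,calibration
def cam(n,s=None):
    c=calibration(n); K=np.array([[c['fx'],0,c['cx']],[0,c['fy'],c['cy']],[0,0,1]])
    if n=="wrist":
        s=s or r.sense(); T=np.eye(4); T[:3,:3]=R.from_euler('xyz',s['orientation']).as_matrix(); T[:3,3]=s['tcp_pos']
        W=T@c['mount']; Rw=W[:3,:3]; p=W[:3,3]
    else:
        Rc=cv2.Rodrigues(c['rvec'])[0]; Rw=Rc.T; p=-Rc.T@c['tvec']
    return K,Rw,p
def back(C,u,v,z):
    K,Rw,p=C; d=Rw@np.linalg.solve(K,[u,v,1.]); return p+d*(z-p[2])/d[2]
def proj(C,P):
    K,Rw,p=C; q=(np.atleast_2d(P)-p)@Rw@K.T; return q[:,:2]/q[:,2:]
def crop(img,x0,y0,x1,y1,k,name):
    cv2.imwrite("pics/"+name,cv2.resize(img[y0:y1,x0:x1,::-1],None,fx=k,fy=k,interpolation=cv2.INTER_CUBIC))
E
python3 - <<'E'
from h import *
im=cv2.imread("pics/top0.png")[:,:,::-1]
crop(im,240,165,400,265,5,"top_crop.png")
C=cam("top")
for n,u,v,z in[("plate top mid",378,202,.08),("open end",250,232,.03),("up",265,229,.1),("mid",320,217,.05),("far",356,208,.05),("knob",309,188,.09)]: print(n,back(C,u,v,z).round(3))
E
```

```text
plate top mid [ 0.556 -0.165  0.08 ]
open end [0.476 0.191 0.03 ]
up [0.478 0.143 0.1  ]
mid [ 0.518 -0.006  0.05 ]
far [ 0.544 -0.107  0.05 ]
knob [0.592 0.026 0.09 ]
```

View pics/top_crop.png

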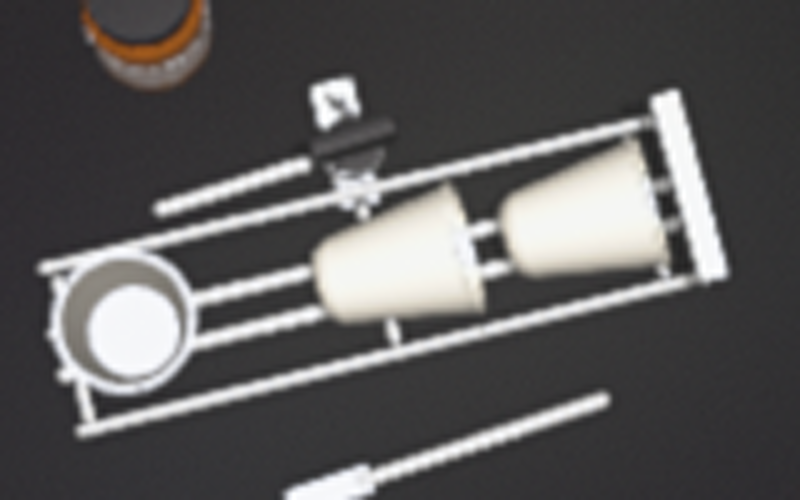

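The crop confirms white cups in the rack: standing cup rim centred at crop (125,320), middle foot at (313,265), far foot at (500,225). The knob wing is at (352,138) and the bar tip at (158,210). Next I fit the rack pose.

Run:
```python
from h import *
from scipy.optimize import least_squares
C=cam("top")
px=np.array([(45,267),(85,432),(650,122),(690,282),(352,138),(158,210),(660,93),(722,277)])/5+[240,165]
P=np.array([(47,185,36),(-47,185,36),(47,-170,36),(-47,-170,36),(70,-3,93),(62,109,47),(53,-171,80),(-53,-171,80)])/1e3
def W(q,P):
    c,s=np.cos(q[2]),np.sin(q[2]); return P@np.array([[c,s,0],[-s,c,0],[0,0,1]])+[q[0],q[1],0]
f=least_squares(lambda q:(proj(C,W(q,P))-px).ravel(),[.52,.01,.22],loss='soft_l1'); q=f.x
print(q.round(4)); print((proj(C,W(q,P))-px).round(1).tolist())
np.save("rack.npy",q)
def inv(w): 
    c,s=np.cos(q[2]),np.sin(q[2]); d=w-[q[0],q[1],0]; return (np.array([[c,s,0],[-s,c,0],[0,0,1]])@d).round(3)
for n,u,v,z in[("up rim c",125,320,.103),("mid foot",313,265,.05),("mid mouthtop",470,250,.08),("far foot",500,225,.05),("far mouth",655,208,.08)]:
    w=back(C,u/5+240,v/5+165,z); print(n,w.round(3),inv(w))
s=r.sense()
for n,p in[("behind mid, above",(0,.06,.16)),("knob",(.07,-.003,.13))]: print(n,W(q,np.array([p])).round(4))
```

```text
[0.5128 0.0038 0.2506]
[[-0.2, 0.7], [-0.7, 0.2], [-0.2, -0.2], [0.5, -0.7], [1.3, -0.8], [1.9, -0.1], [-0.2, 0.5], [-2.4, 0.5]]
up rim c [0.478 0.142 0.103] [0.001 0.143 0.103]
mid foot [0.514 0.043 0.05 ] [0.011 0.037 0.05 ]
mid mouthtop [ 0.519 -0.043  0.08 ] [-0.005 -0.047  0.08 ]
far foot [ 0.538 -0.062  0.05 ] [ 0.008 -0.07   0.05 ]
far mouth [ 0.543 -0.145  0.08 ] [-0.008 -0.152  0.08 ]
behind mid, above [[0.4979 0.0619 0.16  ]]
knob [[0.5814 0.0182 0.13  ]]
```

>>> carry_out([
  [0,0,0,0.12],
  [0,0,0,0.12],
  [0,0,0,0.12],
  [0,0,0,0.12],
  [0,0,0,0.12],
  [0,0,0,0.12],
  [0,0,0,0.12],
  [0,0,0,0.12],
  [0,0,0,0.0],
], gripper=1, newtons=40)

```text
clock: 0.85
tcp_pos: [0.182, 0.4897, 0.2262]
orientation: [3.133, 0.006, 0.215]
force: [0.0, -0.4, -0.5]
grip_width: -0.0001
```

```bash
cat >> h.py <<'E'
q=np.load("rack.npy")
def to(rx,ry,z,yaw=None):
    """tool-frame delta (cm) to rack point rx,ry (m), height z, and turn"""
    s=r.sense(); M=R.from_euler('xyz',s['orientation']).as_matrix(); c,sn=np.cos(q[2]),np.sin(q[2])
    w=np.array([q[0]+c*rx-sn*ry,q[1]+sn*rx+c*ry,z]); y=s['orientation'][2]
    return ((w-s['tcp_pos'])@M*100).round(2), round(y-(q[2] if yaw is None else yaw),3)
def where():
    s=r.sense(); c,sn=np.cos(q[2]),np.sin(q[2]); d=s['tcp_pos']-[q[0],q[1],0]
    f=s['force']; return "rack",(np.array([c*d[0]+sn*d[1],-sn*d[0]+c*d[1],d[2]])*1e3).round(1),"yaw",s['orientation'].round(3),"F",np.array([c*f[0]+sn*f[1],-sn*f[0]+c*f[1],f[2]]).round(1),"g",round(s['grip_width'],4),"t",round(s['clock'],2)
E
python3 -c "
from h import *
print(where(),to(0,.07,.2))"
```

```text
('rack', array([-200. ,  552.7,  226.2]), 'yaw', array([3.133, 0.006, 0.215]), 'F', array([-0.1, -0.4, -0.5]), 'g', -0.0001, 't', 0.85) (array([21.73, 47.5 ,  2.92]), np.float64(-0.036))
```

>>> carry_out([
  [1.7,3.7,0,-0.01],
  [1.7,3.7,0,-0.01],
  [1.7,3.7,0,-0.01],
  [1.7,3.7,0,0],
  [1.7,3.7,0,0],
  [1.7,3.7,0,0],
  [1.7,3.7,0,0],
  [1.7,3.7,0,0],
  [1.7,3.7,0,0],
  [1.7,3.7,0,0],
  [1.7,3.7,0,0],
  [0,0,0,0],
])

```text
clock: 1.85
tcp_pos: [0.4738, 0.1352, 0.2241]
orientation: [3.131, 0.009, 0.302]
force: [0.2, 0.9, -1.3]
grip_width: 0.0004
```

```bash
python3 -c "
from h import *
print(where(),to(0,.07,.2))"
```

```text
('rack', array([ -5.2, 137. , 224.1]), 'yaw', array([3.131, 0.009, 0.302]), 'F', array([ 0.4,  0.8, -1.3]), 'g', 0.0004, 't', 1.85) (array([0.19, 6.69, 2.48]), np.float64(0.051))
```

>>> carry_out([
  [0.2,3.0,0,0.05],
  [0,2.0,0,0],
  [0,0,0,0],
])

```text
clock: 2.1
tcp_pos: [0.4912, 0.0841, 0.2232]
orientation: [3.131, 0.011, 0.256]
force: [-0.2, 0.7, -0.4]
grip_width: -0.0002
```

Run:
```python
from h import *
import pickle
s=r.sense(); pickle.dump(s,open("s1.pkl","wb")); im=camera("wrist"); cv2.imwrite("pics/w1.png",im[:,:,::-1])
print(where(),to(0,.07,.2))
```

```text
('rack', array([ -1.1,  84.3, 223.1]), 'yaw', array([3.131, 0.011, 0.256]), 'F', array([ 0.7,  0.5, -0.5]), 'g', 0.0001, 't', 2.15) (array([0.13, 1.41, 2.33]), np.float64(0.006))
```

View pics/w1.png

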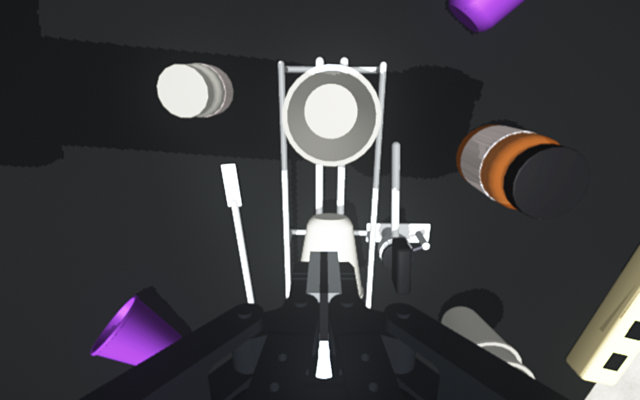

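Wrist view shows the standing cup's rim centred at (332,115), the middle cup's foot edge at (329,214), and rail ends at (281,66) and (384,66). The bar tip is at (396,145), and the closed fingers sit in line with the rack.

Run:
```python
from h import *
import pickle
s=pickle.load(open("s1.pkl","rb")); C=cam("wrist",s)
c,sn=np.cos(q[2]),np.sin(q[2])
for n,u,v,z in[("railL",281,66,.036),("railR",384,66,.036),("railL mid",289,290,.036),("railR mid",369,300,.036),("up rim",332,115,.103),("up rim far edge",332,165,.103),("mid foot edge",329,214,.055),("mid R",355,240,.05),("mid L",303,240,.05),("bar tip",396,144,.047),("knob near",401,290,.093),("knob far",403,238,.093)]:
    w=back(C,u,v,z); d=w-[q[0],q[1],0]; print(n,(np.array([c*d[0]+sn*d[1],-sn*d[0]+c*d[1]])*1e3).round(1))
```

```text
railL [-43.4 184. ]
railR [ 51.8 184.5]
railL mid [-43. -59.]
railR mid [ 51.2 -71.6]
up rim [  3.5 145.9]
up rim far edge [  4.1 106.5]
mid foot edge [ 2.6 44.6]
mid R [30.4 13.4]
mid L [-24.6  12.8]
bar tip [ 66.2 114.5]
knob near [ 72.5 -18.3]
knob far [69.7 37. ]
```

```bash
python3 -c "
import numpy as np
q=np.load('rack.npy'); q[0]+=.002; np.save('rack.npy',q)
from h import *
print(where(),to(0,.075,.045))"
```

```text
('rack', array([ -3. ,  84.8, 223.1]), 'yaw', array([3.131, 0.011, 0.256]), 'F', array([ 0.7,  0.5, -0.5]), 'g', 0.0001, 't', 2.15) (array([ 0.5 ,  0.8 , 17.82]), np.float64(0.006))
```

>>> carry_out([
  [0.2,0.6,0,0.006],
  [0.1,0.2,2.5,0],
  [0,0,3,0],
  [0,0,3,0],
  [0,0,3,0],
  [0,0,2.5,0],
  [0,0,2,0],
  [0,0,0,0],
])

```text
clock: 2.82
tcp_pos: [0.4948, 0.0827, 0.0592]
orientation: [3.133, 0.005, 0.27]
force: [-1.0, -1.2, -0.0]
grip_width: 0.0002
```

```bash
python3 -c "
from h import *
print(where(),to(0,.045,.045))"
```

```text
('rack', array([ 0.2, 81.4, 59.2]), 'yaw', array([3.133, 0.005, 0.27 ]), 'F', array([-1.3, -1. , -0. ]), 'g', 0.0002, 't', 2.82) (array([-0.09,  3.63,  1.45]), np.float64(0.02))
```

>>> carry_out([
  [0,0.5,1.2,0.02],
  [0,0.8,0.2,0],
  [0,0.8,0,0],
  [0,0.6,0,0],
  [0,0.6,0,0],
  [0,0.6,0,0],
  [0,0.6,0,0],
  [0,0.6,0,0],
  [0,0,0,0],
])

```text
clock: 3.57
tcp_pos: [0.5118, 0.0319, 0.0523]
orientation: [3.132, -0.002, 0.26]
force: [0.2, 0.2, 0.4]
grip_width: 0.0002
```

```bash
python3 -c "
from h import *
print(where(),to(0,-.03,.045))"
```

```text
('rack', array([ 4.1, 28. , 52.3]), 'yaw', array([ 3.132e+00, -2.000e-03,  2.600e-01]), 'F', array([0.3, 0.2, 0.4]), 'g', 0.0002, 't', 3.57) (array([-0.46,  5.79,  0.79]), np.float64(0.009))
```

>>> carry_out([
  [-0.2,0.5,0.5,0.01],
  [-0.2,0.6,0.3,0],
  [0,0.7,0,0],
  [0,0.7,0,0],
  [0,0.7,0,0],
  [0,0.7,0,0],
  [0,0,0,0],
])

```text
clock: 4.15
tcp_pos: [0.5181, -0.0108, 0.0439]
orientation: [3.134, -0.003, 0.249]
force: [0.7, 0.2, -0.1]
grip_width: -0.0002
```

```bash
python3 -c "
from h import *
print(where(),to(0,-.05,.045))"
```

```text
('rack', array([ -0.5, -15. ,  43.9]), 'yaw', array([ 3.134e+00, -3.000e-03,  2.490e-01]), 'F', array([ 0.8, -0. , -0.1]), 'g', -0.0002, 't', 4.15) (array([ 0.05,  3.5 , -0.08]), np.float64(-0.002))
```

>>> carry_out([
  [0,0.6,0,0],
  [0,0.6,0,0],
  [0,0.5,0,0],
  [0,0.5,0,0],
  [0,0.4,0,0],
  [0,0.4,0,0],
  [0,0,0,0],
])

```text
clock: 4.73
tcp_pos: [0.5257, -0.0414, 0.0437]
orientation: [3.139, -0.003, 0.25]
force: [-0.2, 3.9, 0.6]
grip_width: 0.0
```

```bash
python3 -c "
from h import *
print(where(),to(0,-.05,.045))"
```

```text
('rack', array([ -0.6, -46.5,  43.7]), 'yaw', array([ 3.139e+00, -3.000e-03,  2.500e-01]), 'F', array([0.7, 3.9, 0.6]), 'g', 0.0, 't', 4.73) (array([ 0.06,  0.35, -0.13]), np.float64(-0.001))
```

>>> carry_out([
  [0,0.4,0,0],
  [0,0.4,0,0],
  [0,0,0,0],
])

```text
clock: 4.98
tcp_pos: [0.5256, -0.0404, 0.0437]
orientation: [-3.121, -0.005, 0.255]
force: [0.2, -0.9, -0.2]
grip_width: 0.0003
```

```bash
python3 -c "
from h import *
print(where())
crop(camera('top'),290,165,400,245,7,'top1.png')"
```

```text
('rack', array([ -0.5, -45.5,  43.7]), 'yaw', array([-3.121, -0.005,  0.255]), 'F', array([-0.1, -1. , -0.2]), 'g', 0.0003, 't', 4.98)
```

View pics/top1.png

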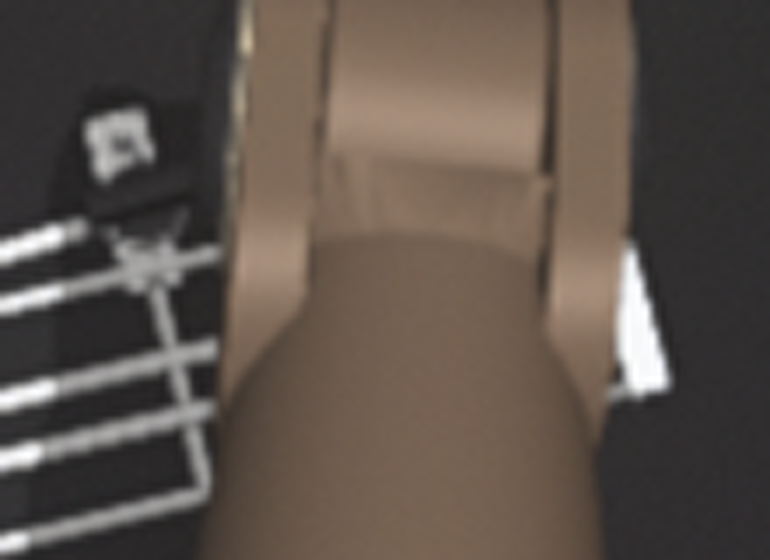

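The arm hides the cups from above, so I'll push on and judge by force.

>>> carry_out([
  [0,0.6,0,0],
  [0,0.6,0,0],
])

```text
clock: 5.2
tcp_pos: [0.5258, -0.0415, 0.0436]
orientation: [-3.095, -0.007, 0.261]
force: [-7.6, 27.6, 11.0]
grip_width: 0.0001
```

```bash
python3 -c "
from h import *
print(where())"
```

```text
('rack', array([ -0.6, -46.6,  43.6]), 'yaw', array([-3.095, -0.007,  0.261]), 'F', array([-0.5, 28.7, 11. ]), 'g', 0.0001, 't', 5.2)
```

>>> carry_out([
  [0,-0.8,0,0],
  [0,-0.8,-1,0],
  [0,0,-4,0],
  [0,0,-4,0],
  [0,0,-4,0],
  [0,-2,-2,0],
  [0,-4,0,0],
  [0,-4,0,0],
  [0,-4,0,0],
  [0,-4,0,0],
  [0,-4,0,0],
  [0,-2,0,0],
])

```text
clock: 6.2
tcp_pos: [0.4618, 0.1996, 0.2198]
orientation: [-3.11, -0.017, 0.247]
force: [0.6, 0.2, -0.3]
grip_width: -0.0
```

Run:
```python
from h import *
print(where())
a=camera("top"); b=camera("scene")
A=cv2.resize(a[165:265,240:400],None,fx=3.75,fy=3.75,interpolation=cv2.INTER_CUBIC)
B=cv2.resize(b[130:290,230:390],None,fx=3,fy=3,interpolation=cv2.INTER_CUBIC)[:375]
B=cv2.resize(b[170:270,250:360],None,fx=3,fy=3.75,interpolation=cv2.INTER_CUBIC)
cv2.imwrite("pics/t2.png",A[:,:,::-1]); cv2.imwrite("pics/t2s.png",b[:,:,::-1])
```

```text
('rack', array([ -2.7, 202.9, 219.8]), 'yaw', array([-3.11 , -0.017,  0.247]), 'F', array([ 0.6,  0. , -0.3]), 'g', -0.0, 't', 6.2)
```

View pics/t2.png

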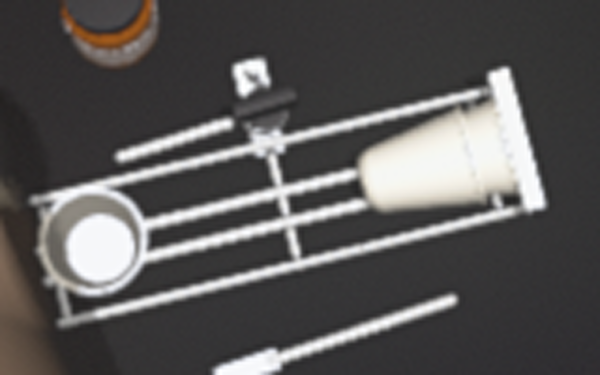

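Run:
```python
from h import *
C=cam("top"); c,sn=np.cos(q[2]),np.sin(q[2])
for n,u,v,z in[("mid foot",358,180,.045),("mid rim top",462,108,.06),("rim bot",487,203,.06),("plate in top",497,70,.08),("plate in bot",524,210,.08),("up rim L",42,245,.103),("up rim R",147,240,.103),("up rim c",95,243,.103)]:
    w=back(C,u/3.75+240,v/3.75+165,z); d=w-[q[0],q[1],0]; print(n,(np.array([c*d[0]+sn*d[1],-sn*d[0]+c*d[1]])*1e3).round(1))
print(to(0,.2,.115))
```

```text
mid foot [  1.2 -55.4]
mid rim top [  33.2 -143.4]
rim bot [ -40.5 -142.7]
plate in top [  51.6 -172.8]
plate in bot [ -53.7 -164.3]
up rim L [  4.1 179.5]
up rim R [-10.6 106.7]
up rim c [ -3.7 142.9]
(array([ 0.08,  0.58, 10.46]), np.float64(-0.001))
```

>>> carry_out([
  [0.1,-1.0,2,0],
  [0,-0.4,3,0],
  [0,0,3,0],
  [0,0,3,0],
  [0,0,1.5,0],
  [0,0,0,0],
])

```text
clock: 6.8
tcp_pos: [0.4659, 0.2147, 0.0968]
orientation: [-3.119, -0.03, 0.249]
force: [-0.4, -0.2, 0.6]
grip_width: -0.0001
```

```bash
python3 -c "
from h import *
print(where(),to(0,.21,.092))"
```

```text
('rack', array([  4.9, 216.5,  96.8]), 'yaw', array([-3.119, -0.03 ,  0.249]), 'F', array([-0.4, -0.1,  0.6]), 'g', -0.0001, 't', 6.8) (array([-0.51,  0.66,  0.45]), np.float64(-0.002))
```

>>> carry_out([
  [-0.4,0.5,0.5,0],
  [-0.1,0.5,0,0],
  [0,0.6,0,0],
  [0,0.6,0,0],
  [0,0.6,0,0],
  [0,0.6,0,0],
  [0,0.6,0,0],
  [0,0.6,0,0],
  [0,0.6,0,0],
  [0,0.6,0,0],
  [0,0,0,0],
])

```text
clock: 7.72
tcp_pos: [0.481, 0.1486, 0.0973]
orientation: [-3.121, -0.041, 0.244]
force: [0.2, 0.1, -0.7]
grip_width: 0.0003
```

```bash
python3 -c "
from h import *
print(where(),to(0,.12,.092))"
```

```text
('rack', array([  3.2, 148.7,  97.3]), 'yaw', array([-3.121, -0.041,  0.244]), 'F', array([ 0.2,  0. , -0.7]), 'g', 0.0003, 't', 7.72) (array([-0.32,  2.88,  0.46]), np.float64(-0.006))
```

>>> carry_out([
  [-0.2,0.6,0,0],
  [-0.1,0.6,0,0],
  [0,0.6,0,0],
  [0,0.6,0,0],
  [0,0,0,0],
  [0,0,0,0],
])

```text
clock: 8.22
tcp_pos: [0.4839, 0.1218, 0.0961]
orientation: [-3.121, -0.04, 0.244]
force: [0.4, 0.3, 1.0]
grip_width: -0.0004
```

```bash
python3 -c "
from h import *
print(where(),to(0,.12,.045))
crop(camera('scene'),230,110,390,270,4,'s3.png')"
```

```text
('rack', array([ -0.7, 122. ,  96.1]), 'yaw', array([-3.121, -0.04 ,  0.244]), 'F', array([0.5, 0.2, 1. ]), 'g', -0.0004, 't', 8.22) (array([-0.14,  0.3 ,  5.11]), np.float64(-0.006))
```

View pics/s3.png

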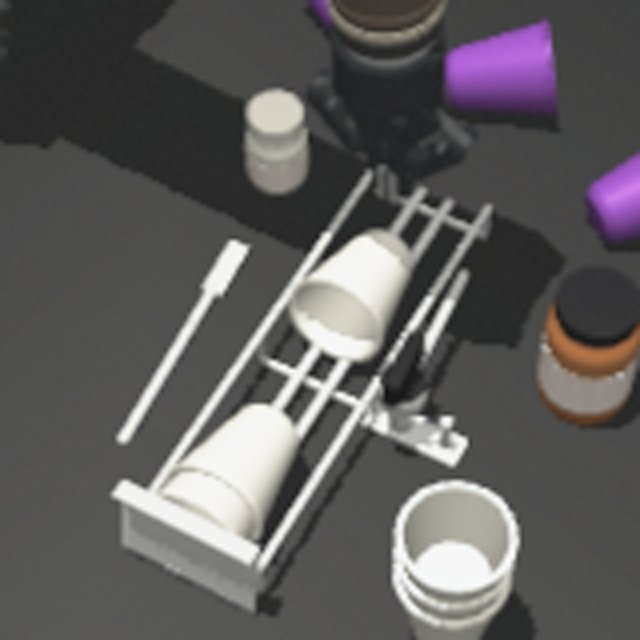

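The cup has tipped over and lies with its mouth at crop (338,315) towards the others and its foot near (385,240). The middle and far cups are nested, mouth at the plate.

Run:
```python
from h import *
C=cam("scene"); c,sn=np.cos(q[2]),np.sin(q[2])
for n,u,v,z in[("up foot edge",392,230,.055),("up rim top",300,290,.06),("up rim R",372,355,.06),("far/mid foot",270,408,.055),("bar tip",463,275,.047),("white foot?",205,232,.0)]:
    w=back(C,u/4+230,v/4+110,z); d=w-[q[0],q[1],0]; print(n,(np.array([c*d[0]+sn*d[1],-sn*d[0]+c*d[1]])*1e3).round(1))
print(to(0,.165,.096))
```

```text
up foot edge [  3.2 119.1]
up rim top [-28.4  36.3]
up rim R [43.7 12.3]
far/mid foot [  0.5 -57.8]
bar tip [ 65.7 113.4]
white foot? [-140.8   83.4]
(array([ 0.04, -4.3 ,  0.1 ]), np.float64(-0.006))
```

>>> carry_out([
  [0,-2,-0.5,0],
  [0,-1.8,0,0],
  [0,0,0.5,0],
  [-0.1,0,2.0,0],
  [-0.1,0,2.5,0],
  [0,0,0.6,0],
  [0,0,0,0],
])

```text
clock: 8.85
tcp_pos: [0.4757, 0.1614, 0.045]
orientation: [-3.122, -0.043, 0.246]
force: [0.4, -0.5, 0.2]
grip_width: -0.0002
```

```bash
python3 -c "
from h import *
print(where(),to(0,.10,.045))"
```

```text
('rack', array([  1.2, 162.4,  45. ]), 'yaw', array([-3.122, -0.043,  0.246]), 'F', array([ 0.2, -0.6,  0.2]), 'g', -0.0002, 't', 8.85) (array([-0.09,  6.24, -0.13]), np.float64(-0.005))
```

>>> carry_out([
  [0,1,0,0],
  [0,1,0,0],
  [0,0.8,0,0],
  [0,0.8,0,0],
  [0,0.8,0,0],
  [0,0.8,0,0],
  [0,0.8,0,0],
  [0,0.8,0,0],
  [0,0.8,0,0],
  [0,0.8,0,0],
  [0,0.8,0,0],
  [0,0,0,0],
])

```text
clock: 9.85
tcp_pos: [0.5031, 0.0607, 0.0476]
orientation: [-3.123, -0.048, 0.243]
force: [-0.0, 0.0, -0.1]
grip_width: -0.0002
```

```bash
python3 -c "
from h import *
print(where(),to(0,.0,.045))"
```

```text
('rack', array([ 2.8, 58. , 47.6]), 'yaw', array([-3.123, -0.048,  0.243]), 'F', array([-0. ,  0. , -0.1]), 'g', -0.0002, 't', 9.85) (array([-0.25,  5.81,  0.14]), np.float64(-0.007))
```

>>> carry_out([
  [-0.2,0.6,0.2,-0.007],
  [-0.1,0.6,0,0],
  [0,0.6,0,0],
  [0,0.6,0,0],
  [0,0.6,0,0],
  [0,0.6,0,0],
  [0,0.6,0,0],
  [0,0.6,0,0],
  [0,0.5,0,0],
  [0,0.5,0,0],
])

```text
clock: 10.68
tcp_pos: [0.5156, 0.0004, 0.0441]
orientation: [-3.119, -0.049, 0.254]
force: [0.0, 1.7, 0.6]
grip_width: 0.0001
```

```bash
python3 -c "
from h import *
print(where(),to(0,-.02,.045))"
```

```text
('rack', array([-0. , -3.5, 44.1]), 'yaw', array([-3.119, -0.049,  0.254]), 'F', array([0.4, 1.6, 0.6]), 'g', 0.0001, 't', 10.68) (array([ 0.  ,  1.65, -0.13]), np.float64(0.003))
```

>>> carry_out([
  [0,0.5,0,0],
  [0,0.5,0,0],
  [0,0.5,0,0],
  [0,0.5,0,0],
])

```text
clock: 11.02
tcp_pos: [0.5197, -0.0161, 0.0435]
orientation: [-3.106, -0.05, 0.256]
force: [-8.8, 35.1, 11.3]
grip_width: 0.0002
```

```bash
python3 -c "
from h import *
print(where())"
```

```text
('rack', array([ -0.2, -20.5,  43.5]), 'yaw', array([-3.106, -0.05 ,  0.256]), 'F', array([ 0.2, 36.2, 11.3]), 'g', 0.0002, 't', 11.02)
```

>>> carry_out([
  [0,-1,0,0],
  [0,-1,0,0],
  [0,0,-4,0],
  [0,0,-4,0],
  [0,0,-4,0],
  [0,0,-4,0],
  [0,4,-2,0],
  [0,4,0,0],
  [0,4,0,0],
  [0,4,0,0],
  [0,4,0,0],
  [0,4,0,0],
])

```text
clock: 12.02
tcp_pos: [0.5677, -0.2365, 0.2247]
orientation: [-3.118, -0.047, 0.272]
force: [-0.2, 0.2, -0.1]
grip_width: 0.0002
```

Run:
```python
from h import *
import pickle
print(where())
s=r.sense(); pickle.dump(s,open("s2.pkl","wb")); im=camera("wrist"); cv2.imwrite("pics/w2.png",im[:,:,::-1])
```

```text
('rack', array([  -8.3, -245.9,  224.7]), 'yaw', array([-3.118, -0.047,  0.272]), 'F', array([-0.1,  0.3, -0.1]), 'g', 0.0002, 't', 12.02)
```

View pics/w2.png

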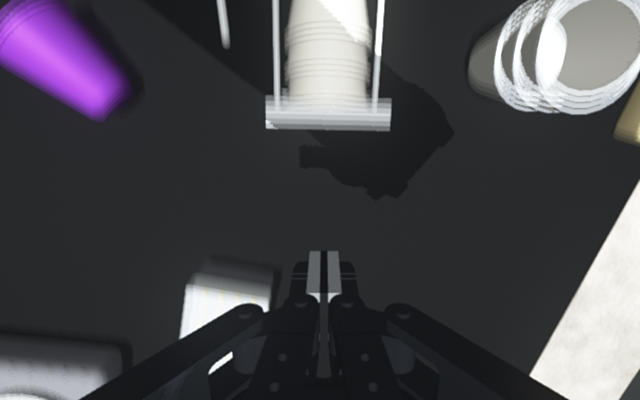

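The picture is motion-blurred, and the sleeve sits at the top edge. I'll come back about 9 cm, hold still, and look again.

>>> carry_out([
  [0,-3,0,0],
  [0,-3,0,0],
  [0,-2,0,0],
  [0,0,0,0],
  [0,0,0,0],
])

```text
clock: 12.48
tcp_pos: [0.548, -0.1715, 0.22]
orientation: [-3.126, -0.038, 0.257]
force: [0.1, 0.1, 0.1]
grip_width: -0.0001
```

Run:
```python
from h import *
import pickle
print(where())
s=r.sense(); pickle.dump(s,open("s2.pkl","wb")); im=camera("wrist"); crop(im,220,0,440,200,3.0,"w3.png"); cv2.imwrite("pics/w3full.png",im[:,:,::-1])
```

```text
('rack', array([ -11.3, -178.1,  220. ]), 'yaw', array([-3.126, -0.038,  0.257]), 'F', array([0.1, 0.1, 0.1]), 'g', -0.0001, 't', 12.48)
```

View pics/w3.png

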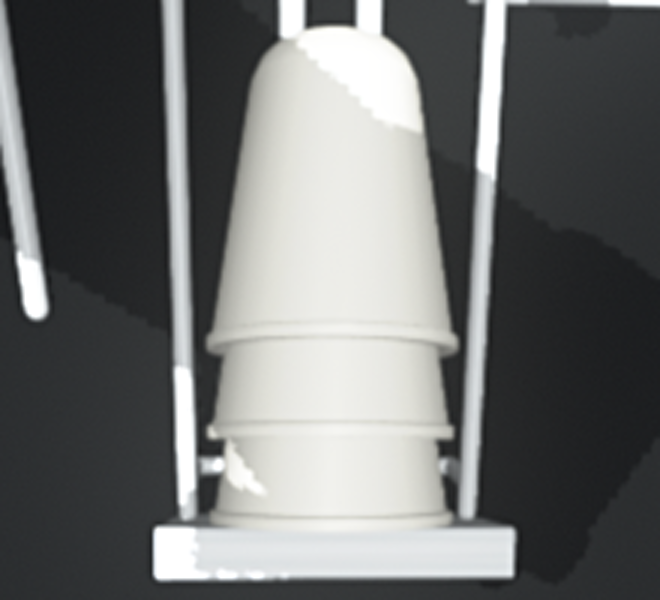

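Three rims show at crop rows 345, 432 and 519, evenly spaced. The last is at the plate's edge (522) and the foot is at row 28. Next I check the spacing in mm and plan the knob.

Run:
```python
from h import *
import pickle
s=pickle.load(open("s2.pkl","rb")); C=cam("wrist",s); c,sn=np.cos(q[2]),np.sin(q[2])
for n,u,v,z in[("foot",335,28,.055),("rim1 L",210,345,.0534),("rim1 R",456,345,.0534),("rim2 L",210,432,.0578),("rim2 R",452,432,.0578),("rim3 L",212,519,.0622),("rim3 R",450,519,.0622),("plate L",156,527,.08),("plate R",515,527,.08)]:
    w=back(C,u/3+220,v/3,z); d=w-[q[0],q[1],0]; print(n,(np.array([c*d[0]+sn*d[1],-sn*d[0]+c*d[1]])*1e3).round(1))
print(to(.07,-.003,.16,q[2]+.07))
```

```text
foot [  0.5 -29.6]
rim1 L [ -36.2 -114.9]
rim1 R [  38.9 -114.6]
rim2 L [ -36.6 -140.6]
rim2 R [  38.2 -140.5]
rim3 L [ -36.3 -166.9]
rim3 R [  38.1 -167.1]
plate L [ -51.6 -165.1]
plate R [  54.4 -165.4]
(array([  8.  , -17.36,   6.6 ]), np.float64(-0.064))
```

>>> carry_out([
  [2.6,-2.5,0,-0.03],
  [2.7,-3,0,-0.03],
  [2.5,-3,0,0],
  [0,0,0,0],
  [0,0,0,0],
], gripper=0)

```text
clock: 12.95
tcp_pos: [0.6022, -0.069, 0.2239]
orientation: [-3.132, -0.039, 0.313]
force: [0.1, -0.2, 0.8]
grip_width: 0.0427
```

Run:
```python
from h import *
import pickle
print(where())
s=r.sense(); pickle.dump(s,open("s4.pkl","wb")); im=camera("wrist"); crop(im,200,50,460,250,3.0,"w4.png"); cv2.imwrite("pics/w4full.png",im[:,:,::-1])
```

```text
('rack', array([ 66.6, -92.2, 223.9]), 'yaw', array([-3.132, -0.039,  0.313]), 'F', array([ 0.1, -0.2,  0.8]), 'g', 0.0427, 't', 12.95)
```

View pics/w4.png

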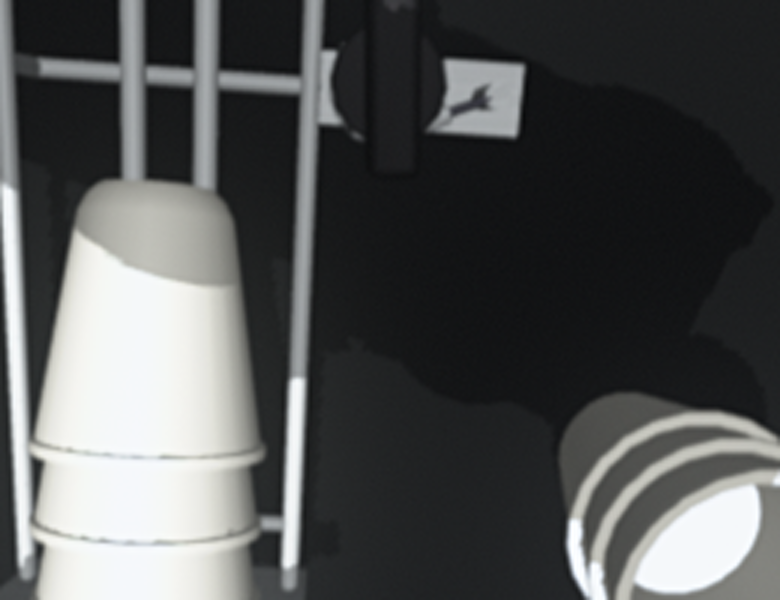

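The knob's disc is centred at crop (389,83). The wing runs in the image's vertical from about row 3 to 174 at columns 370–420, and the sleeve is complete beside it.

Run:
```python
from h import *
import pickle
s=pickle.load(open("s4.pkl","rb")); C=cam("wrist",s); c,sn=np.cos(q[2]),np.sin(q[2])
for n,u,v,z in[("disc c",389,83,.065),("disc L",332,83,.065),("disc R",446,83,.065),("disc near",389,140,.065),("wing near",395,172,.093),("wing L",371,150,.093),("wing R",420,150,.093),("wing far",392,3,.093),("bracket R",524,100,.02)]:
    w=back(C,u/3+200,v/3+50,z); d=w-[q[0],q[1],0]; print(n,(np.array([c*d[0]+sn*d[1],-sn*d[0]+c*d[1]])*1e3).round(1),w.round(4))
```

```text
disc c [72.   2.1] [0.584  0.0237 0.065 ]
disc L [55.7  1.1] [0.5685 0.0187 0.065 ]
disc R [88.4  3.2] [0.5996 0.0288 0.065 ]
disc near [ 73.1 -13.4] [0.5889 0.0089 0.065 ]
wing near [ 73.6 -21.2] [0.5914 0.0015 0.093 ]
wing L [ 66.9 -16. ] [0.5835 0.0049 0.093 ]
wing R [ 79.9 -15.2] [0.596  0.0089 0.093 ]
wing far [69.9 20.1] [0.5776 0.0406 0.093 ]
bracket R [119.7   1.6] [0.6304 0.035  0.02  ]
```

```bash
python3 -c "
from h import *
print(to(.072,.001,.07,q[2]+.07),to(.072,.001,.12,q[2]+.07))"
```

```text
(array([ 0.52, -9.12, 15.51]), np.float64(-0.008)) (array([ 0.72, -9.17, 10.51]), np.float64(-0.008))
```

>>> carry_out([
  [0.3,-3,0,0],
  [0.3,-3,2,0],
  [0.1,-2.5,3,0],
  [0,-0.5,3,0],
  [0,0,1.5,0],
  [0,0,0,0],
])

```text
clock: 13.5
tcp_pos: [0.5853, 0.0152, 0.1281]
orientation: [-3.137, -0.043, 0.302]
force: [-0.6, 0.4, -1.0]
grip_width: 0.0429
```

```bash
python3 -c "
from h import *
print(where(),to(.072,.001,.072,q[2]+.07))"
```

```text
('rack', array([ 71.1,  -6.5, 128.1]), 'yaw', array([-3.137, -0.043,  0.302]), 'F', array([-0.5,  0.5, -1. ]), 'g', 0.0429, 't', 13.5) (array([-0.12, -0.71,  5.62]), np.float64(-0.018))
```

>>> carry_out([
  [-0.1,-0.6,1,-0.018],
  [0,-0.1,2,0],
  [0,0,2,0],
  [0,0,0.5,0],
  [0,0,0,0],
])

```text
clock: 13.92
tcp_pos: [0.5858, 0.0158, 0.0755]
orientation: [-3.14, -0.046, 0.313]
force: [-0.2, 0.4, 0.7]
grip_width: 0.0427
```

```bash
python3 -c "
from h import *
print(where(),to(.072,.001,.072,q[2]+.07))"
```

```text
('rack', array([71.7, -6. , 75.5]), 'yaw', array([-3.14 , -0.046,  0.313]), 'F', array([-0.1,  0.5,  0.7]), 'g', 0.0427, 't', 13.92) (array([ 0.06, -0.7 ,  0.35]), np.float64(-0.008))
```

>>> carry_out([
  [0,-0.5,0.2,-0.008],
  [0,-0.3,0.1,0],
  [0,0,0,0],
])

```text
clock: 14.17
tcp_pos: [0.5848, 0.0218, 0.0757]
orientation: [3.141, -0.049, 0.318]
force: [-0.8, -0.3, 0.5]
grip_width: 0.0428
```

>>> carry_out([
  [0,0,0,0],
  [0,0,0,0],
  [0,0,0,0],
  [0,0,0,0],
  [0,0,0,0],
], gripper=1, newtons=40)

```text
clock: 14.58
tcp_pos: [0.5846, 0.0215, 0.078]
orientation: [3.139, -0.049, 0.319]
force: [1.8, 0.0, -2.5]
grip_width: 0.0126
```

```bash
python3 -c "
from h import *
print(where())"
```

```text
('rack', array([72. , -0.1, 78. ]), 'yaw', array([ 3.139, -0.049,  0.319]), 'F', array([ 1.8, -0.4, -2.5]), 'g', 0.0126, 't', 14.58)
```

>>> carry_out([
  [0,0,0,-0.1],
  [0,0,0,-0.1],
  [0,0,0,-0.1],
  [0,0,0,-0.1],
  [0,0,0,-0.1],
  [0,0,0,-0.1],
])

```text
clock: 15.08
tcp_pos: [0.5852, 0.022, 0.078]
orientation: [3.111, -0.04, 0.944]
force: [-0.2, -0.1, -0.7]
grip_width: 0.0131
```

```bash
python3 -c "
from h import *
s=r.sense();print(where(),s['moment'],s['joints'].round(2))"
```

```text
('rack', array([72.7,  0.2, 78. ]), 'yaw', array([ 3.111, -0.04 ,  0.944]), 'F', array([-0.3, -0. , -0.7]), 'g', 0.0131, 't', 15.08) [-0.03637093  0.35891452 -0.13482267] [ 0.03  0.24 -0.24  1.04  0.01  0.66]
```

>>> carry_out([
  [0,0,0,-0.1],
  [0,0,0,-0.1],
  [0,0,0,-0.1],
  [0,0,0,-0.1],
  [0,0,0,-0.1],
  [0,0,0,-0.1],
  [0,0,0,-0.1],
  [0,0,0,0],
])

```text
clock: 15.75
tcp_pos: [0.5857, 0.0229, 0.078]
orientation: [3.093, -0.011, 1.683]
force: [0.2, -0.5, -0.3]
grip_width: 0.0131
```

```bash
python3 -c "
from h import *
s=r.sense();print(where(),s['moment'],s['orientation'][2]-q[2]-.07)"
```

```text
('rack', array([73.4,  1. , 78. ]), 'yaw', array([ 3.093, -0.011,  1.683]), 'F', array([ 0. , -0.5, -0.3]), 'g', 0.0131, 't', 15.75) [-0.29194516  0.29883769  0.11216376] 1.3627536650052379
```

>>> carry_out([
  [0,0,0,-0.08],
  [0,0,0,-0.03],
  [0,0,0,0],
])

```text
clock: 16.0
tcp_pos: [0.5856, 0.0232, 0.0781]
orientation: [3.092, -0.006, 1.79]
force: [0.4, -1.2, -0.6]
grip_width: 0.013
```

>>> carry_out([
  [0,0,0,0],
  [0,0,0,0],
  [0,0,0,0],
  [0,0,0,0],
  [0,0,-2,0],
  [0,0,-3,0],
  [0,0,-4,0],
  [0,0,-3,0],
  [0,0,0,0],
], gripper=0)

```text
clock: 16.75
tcp_pos: [0.5787, 0.0215, 0.2009]
orientation: [3.095, -0.008, 1.779]
force: [0.3, 0.3, -0.1]
grip_width: 0.0426
```

>>> carry_out([
  [-4,0,0,0],
  [-4,0,0,0],
  [-4,0,0,0],
  [-4,0,0,0],
  [-4,0,0,0],
  [-4,0,0,0],
  [0,0,0,0],
  [0,0,0,0],
])

```text
clock: 17.42
tcp_pos: [0.6339, -0.2215, 0.202]
orientation: [3.084, -0.006, 1.78]
force: [0.3, 0.8, -0.5]
grip_width: 0.0428
```

```bash
python3 -c "
from h import *
print(where())
a=camera('top')[150:270,230:410]; b=camera('scene')[130:270,230:390]
A=cv2.resize(a,None,fx=4.2,fy=4.2,interpolation=cv2.INTER_CUBIC)
cv2.imwrite('pics/fs.png',cv2.resize(b,None,fx=4,fy=4)[:,:,::-1]); cv2.imwrite('pics/ft.png',A[:,:,::-1])"
```

```text
('rack', array([  59.5, -247.7,  202. ]), 'yaw', array([ 3.084, -0.006,  1.78 ]), 'F', array([ 0.4,  0.7, -0.5]), 'g', 0.0428, 't', 17.42)
```

View pics/ft.png

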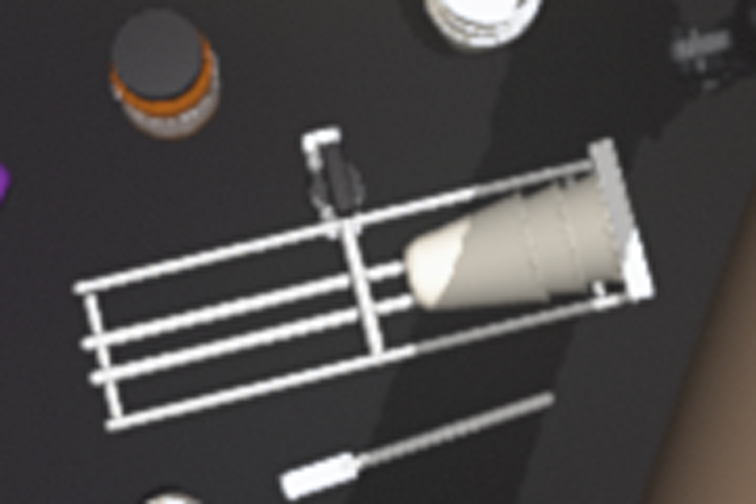

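The final top view shows the retainer bar across the rack from (345,225) to (378,355), behind the sleeve's foot at (408,262). All three rims are nested against the plate at (600–640,150–295), and the neighbours are where they were. The arm is clear, so I hand in.

```bash
python3 -c "
from cell import ticket
print(ticket.close_job())"
```

```text
the job is handed in; nothing more can be done
None
```

I handed the job in at about 17.5 s of the 61 s. The three white cups are nested in one sleeve with its mouth against the end plate, and the retainer is shut behind it.

**What I did, in order:** I slid the middle cup over the far one, tipped the standing cup down towards them, and pushed it over both. Each push stopped hard, at about 29 N and 36 N by the force readings. I then gripped the knob, turned it about 1.47 rad, and felt the spring change sides. It held shut when I let go.

**Nesting:** in the wrist view the rims are 26 mm apart, matching the fully nested 26 mm. The fingers also stopped 26 mm apart on the two pushes.

**Retainer and neighbours:** the last top view shows the bar across the rack behind the sleeve's foot, with the arm clear of the rack. The spatula, the amber jar and the part of the spare sleeve in that view looked undisturbed. I did not check the other bystanders again after the last move, though the gripper never worked near them.

**What disagreed:**
- The cameras differed by 3–5 mm on where the rack stands.
- The last rim measured about 1.4 mm from the plate, which I take as measurement error.
- The tool also picked up a small tilt, up to about 0.05 rad, from the pushes. It had no visible effect.

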